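Close down the tube-end former and lock its sizing heads away

TASK

Close down the tube-end former: first turn its speed dial fully anticlockwise to off, and only then slide the size selector all the way to its stop at the green-marked end. Put every sizing head that is out on the bench upright into the rack slot of its own colour - the rack's lock bar has to be slid open by its orange grip for that - and finish with the lock bar slid fully home again, against its stop at the red stripe. Leave the other things on the bench where they are.

Things in the scene. Friction and masses are not known exactly. Their poses are not given: they have to be found in the camera images.
- rack: Low plywood storage rack, fixed, with four square open slots in two rows of two. Origin: underside, at the centre of the four; slot centres at x, y = +-47 mm in its axes. Slots: 60 mm square inside, floor 12 mm and wall tops 30 mm above the bench; the walls between them are 34 mm wide. Outline x -85 to 85 mm, y -85 to 161 mm.
- rack_lock (a joint): Rack's lock bar, m: slides along the rack's y, above its middle wall, with 14 mm wide tines across the slots, 32 to 38 mm above the bench. 0 = locked, stop at the red stripe: a tine covers the strip 17 to 31 mm to the +y side of each slot's centre, over a head's rim, so heads can neither go in nor out. 0.030 = fully open, stop at the white stripe: tines over the walls. About 2 N; stays put.
- lock_grip (a point): On the lock bar's orange upright grip (24 mm along x, 16 mm along y, top 80 mm above the bench), on its vertical centre line, 80 mm above the bench (the middle of its top). Moves with the bar; axes as the rack's. The grip stands free above 38 mm over the bench, at the +y end of the rack.
- console: Control console of the tube-end former: blue box 150 x 190 x 50 mm high (x, y, z), fixed to the bench. Origin: centre of its underside. On top: the speed dial at x = -22, y = -35 mm and the size slide's 40 mm wide track along y at x = 47 mm.
- dial (a joint): Speed dial on the console's top, in rad: grows as it is turned clockwise seen from above; 0 = off, its anticlockwise end stop (white pointer line towards the console's -x, at the red mark). Range 0 to 4.2. Turns with about 0.03 N m, stays where it is left.
- dial_grip (a point): On the dial's axis at the height to grip, 87 mm above the bench. The black dial is a disc 44 mm across with an upright bar grip 42 mm long and 14 mm thick, from 64 to 94 mm above the bench. The point turns with the dial: its x axis lies along the bar, y across its thickness.
- size_slide (a joint): Size slide on the console, in m: 0 = largest size, 0.090 = smallest size, its end stop at the green-marked end of the track, towards the console's +y. Needs about 2 N, stays where it is left.
- size_slide_top (a point): Middle of the top of the size slide's black block grip (28 mm along x, 20 mm along y, 40 mm high, top 104.5 mm above the bench; free above 64.5 mm). Moves with the slide; axes as the console's.
- head_red: Loose red sizing head, 0.2 kg: a heavy steel cone 14 mm high, 36 mm across at the foot and 51 mm at its rim, with an upright red round grip 22 mm in diameter and 46 mm long above it (60 mm in all). Stands on its narrow foot and rights itself if tipped. Origin: centre of the foot, z up along the grip.
- slot_red (a point): The red slot of the rack: centre of its floor pad, which is red (a red strip also lies on the wall at its -y side). Height 12 mm above the bench; axes as the rack's. A head standing in it has its origin within a few mm of this point.
- head_blue: Loose blue sizing head, 0.2 kg: a heavy steel cone 14 mm high, 36 mm across at the foot and 51 mm at its rim, with an upright blue round grip 22 mm in diameter and 46 mm long above it (60 mm in all). Stands on its narrow foot and rights itself if tipped. Origin: centre of the foot, z up along the grip.
- slot_blue (a point): The blue slot of the rack: centre of its floor pad, which is blue (a blue strip also lies on the wall at its -y side). Height 12 mm above the bench; axes as the rack's. A head standing in it has its origin within a few mm of this point.
- head_yellow: Loose yellow sizing head, 0.2 kg: a heavy steel cone 14 mm high, 36 mm across at the foot and 51 mm at its rim, with an upright yellow round grip 22 mm in diameter and 46 mm long above it (60 mm in all). Stands on its narrow foot and rights itself if tipped. Origin: centre of the foot, z up along the grip.
- slot_yellow (a point): The yellow slot of the rack: centre of its floor pad, which is yellow (a yellow strip also lies on the wall at its -y side). Height 12 mm above the bench; axes as the rack's. A head standing in it has its origin within a few mm of this point.
- head_green: Loose green sizing head, 0.2 kg: a heavy steel cone 14 mm high, 36 mm across at the foot and 51 mm at its rim, with an upright green round grip 22 mm in diameter and 46 mm long above it (60 mm in all). Stands on its narrow foot and rights itself if tipped. Origin: centre of the foot, z up along the grip.
- slot_green (a point): The green slot of the rack: centre of its floor pad, which is green (a green strip also lies on the wall at its -y side). Height 12 mm above the bench; axes as the rack's. A head standing in it has its origin within a few mm of this point.
- tape_roll: Bystander, loose, to be left alone: white tape roll, 52 mm across, 20 mm high. Origin: about the middle of its underside.
- elbow: Bystander, loose, to be left alone: brass pipe elbow, about 50 x 35 x 30 mm. Origin: about the middle of its underside.
- sealant: Bystander, loose, to be left alone: jar with a black cap, 56 mm across, 75 mm high. Origin: about the middle of its underside.
- carton: Bystander, loose, to be left alone: red carton 80 x 120 x 50 mm high. Origin: about the middle of its underside.
- coupling: Bystander, loose, to be left alone: copper tube coupling, 40 mm across, 36 mm high. Origin: about the middle of its underside.
- tape_measure: Bystander, loose, to be left alone: black tape measure 70 x 42 x 60 mm high. Origin: about the middle of its underside.
- bushing: Bystander, loose, to be left alone: brass bushing, 38 mm across, 26 mm high. Origin: about the middle of its underside.
Not all that is in view belongs to the job. Leave any purple look-alike of the head_blue alone.

How it is judged (in metres and radians):
On the way, in this order (a step that is already met when the one before it is completed fails the run):
1. the speed dial is turned fully anticlockwise, to off (value of joint dial below 0.06 rad), for 0.2 s.
2. after that, the size slide is at its stop at the green-marked end (value of joint size_slide above 0.087 m), for 0.2 s.
At the end, for the whole second after the job is handed in: The dial is within 0.06 rad of off, the size slide within 3 mm of its green-end stop, the lock bar within 3 mm of its locked stop, and every head present stands upright (within 0.12 rad) and at rest in the slot of its own colour, its foot's centre within 11 mm of the centre of the slot's floor (value of joint dial below 0.06 rad and value of joint size_slide above 0.087 m and value of joint rack_lock below 0.003 m and distance between head_red and slot_red below 0.011 m and angle between each of head_red, head_blue, head_yellow, head_green's own z axis and vertical below 0.12 rad and linear speed of each of head_red, head_blue, head_yellow, head_green below 0.02 m/s and distance between head_blue and slot_blue below 0.011 m and distance between head_yellow and slot_yellow below 0.011 m and distance between head_green and slot_green below 0.011 m); the robot touches nothing.
It fails at once if a bystander is moved by more than 50 mm (distance of any of tape_roll, elbow, sealant, carton, coupling, tape_measure, bushing from where it was at the start of the episode above 0.05 m).
Of head_red, head_blue, head_yellow, head_green only 3 to 4 are there at a start; the rules pass over those that are not, and their reading is None.
At some moment in a run one of head_red, head_blue, head_yellow, head_green may be knocked a few centimetres aside while the robot is not near it.
Once in a run the grip may slacken for a moment while it holds something.
It also fails if it takes over 208 s, if anything falls off the work surface, if the arm or the gripper's body presses on something with over 40 N, if the wrist force passes 120 N, or if a joint passes its speed limit or range.

ROBOT

A 7-joint arm with a two-finger parallel gripper is mounted at the origin on the work surface. World frame = base frame: x ahead of the robot, y to its left, z up, the work surface at z = 0. Lengths are in m, angles in degrees, forces in N, time in s.
With the tool pointing down it reaches from about 0.4 to 0.9 m from the base axis. Payload 5.5 kg.
Tool frame: the origin (TCP) lies midway between the tips of the shut fingers; the grasp point (between the pads) lies 19 mm behind it; y points along the fingers, z is the direction in which the jaws open and shut, and the axes are right-handed (so a half turn about y gives the same grasp; the last joint's range is limited). The gripper opens to 92 mm and grips with 3 to 60 N. Pads are 19 mm wide; open, the fingers measure 130 mm over their backs; the gripper's body (75 mm by 190 mm) begins 47 mm behind the grasp point.
Start: joints at [-57.628, 28.699, -24.465, 88.831, 12.651, 65.22, -12.049], TCP at [0.193, 0.621, 0.227] pointing down, gripper open.
Joint ranges: [-164.97, 164.97], [-17.58, 116.51], [-87.97, 89.64], [11.32, 138.91], [-80.73, 260.73], [10.89, 115.49], [-147.41, 147.41]. Speed limits (degrees/s): [147.25, 147.25, 180, 180, 180, 180, 180].

INTERFACE

Orientations are given as [roll, pitch, yaw] about the fixed x, y, z axes, in that order (R = Rz(yaw) Ry(pitch) Rx(roll)).
In Python, from bench import * gives the robot as it stands. Calls block until the motion is done:
- reach(position, orientation): joint-space move of the TCP to a pose.
- move_linear(position, orientation=None, speed=0.15): straight line of the TCP; orientation=None keeps the orientation; speed is the mean speed in m/s.
- movej(angles): joint-space move.
- gripper_to(opening): finger opening in m; the grip force is fixed at half the most; returns when the fingers have stopped.
- sleep(seconds).
- solve_ik(position, orientation): joint angles nearest the present ones, or None.
- get_image(name): name is "scene" or "top" or "wrist"; returns a dict with "image" (384x512x3 uint8, red, green, blue), "fovy" (degrees; the focal length in pixels is half the picture's height over the tangent of half this angle, whatever the lens; pixels are square), "cx", "cy" (the principal point, pixels), "cam_to_world" (4x4, takes a point from camera to world coordinates); the wrist camera has in their place "T_tool_cam" (4x4, takes a point from camera to tool coordinates, whose origin is the TCP and whose axes are the tool frame's). Camera axes: x right, y up, looking along -z (the intrinsics and any distortion apply to the point x, -y, -z); pixel columns grow to the right and rows downward; lengths in m; the calibration is good to about 2 mm. A picture is of the moment at which its call begins: read the wrist's pose just before it. There is no depth.
A pose or a line that the arm cannot do raises PlanningError and nothing moves.
- job_done(): hands the job in, once; it reports no verdict.
Readings, each from a call of its own:
- current_time_s(): time.
- current_joint_positions(): joint angles.
- current_joint_vel(): joint speeds.
- current_joint_torque(): joint torques, N m.
- current_ee_pos(): TCP position.
- current_orientation(): TCP orientation.
- current_force(): force on the tool from outside, world axes, zero at the start.
- current_ft_torque(): the same for the moment, N m.
- current_finger_gap(): finger opening in m.
Only numpy, scipy, OpenCV 4.12 (cv2) and the standard library are available. Lean on these libraries where they do the work, as an engineer would, in place of code of your own. Each camera call takes 0.05 s, during which the arm holds its last target.

## Working session

There is one attempt and no reset: what is moved stays moved. The work goes in short steps, each a Python script; the robot and the scene stay as the last script left them, time stands still between calls to the robot, and variables do not carry over. Pictures are saved under pics/ and viewed, and the job is handed in when it is done.

```bash
ls; mkdir -p pics; python3 - <<'E'
from bench import *
import cv2
for n in ("scene","top","wrist"):
    d=get_image(n)
    cv2.imwrite(f"pics/{n}0.png",d["image"][:,:,::-1])
    print(n,{k:v for k,v in d.items() if k!="image"})
print(current_time_s(),current_ee_pos(),current_orientation(),current_finger_gap())
E
```

```text
pics
scene {'fovy': 49.86085548670479, 'cx': 248.34942427248578, 'cy': 184.3259440742809, 'cam_to_world': array([[ 0.76509363, -0.3771637 ,  0.52189969,  1.18140986],
       [ 0.64390062,  0.45425804, -0.61566356, -0.75405235],
       [-0.00487118,  0.8070918 ,  0.59040587,  0.7616232 ],
       [ 0.        ,  0.        ,  0.        ,  1.        ]])}
top {'fovy': 42.261596024614256, 'cx': 252.46358033223427, 'cy': 194.35502986363377, 'cam_to_world': array([[-0.01218016,  0.98658035, -0.16282154,  0.32626129],
       [-0.99990374, -0.0130993 , -0.00457267, -0.04721899],
       [-0.00664415,  0.16275017,  0.98664494,  1.6186439 ],
       [ 0.        ,  0.        ,  0.        ,  1.        ]])}
wrist {'fovy': 69.40974498068094, 'cx': 255.59956645393308, 'cy': 192.62821886334106, 'T_tool_cam': array([[-3.43654845e-04, -9.56893667e-01, -2.90438275e-01,
        -7.85694024e-02],
       [-2.96067043e-04,  2.90438377e-01, -9.56893652e-01,
        -1.58192650e-01],
       [ 9.99999897e-01, -2.42851939e-04, -3.83115234e-04,
         9.44747132e-04],
       [ 0.00000000e+00,  0.00000000e+00,  0.00000000e+00,
         1.00000000e+00]])}
0.15 [0.19307674 0.62008885 0.22589137] [-9.00881072e+01  2.82519613e-03 -1.72896095e+01] 0.091464711879691
```

View pics/scene0.png

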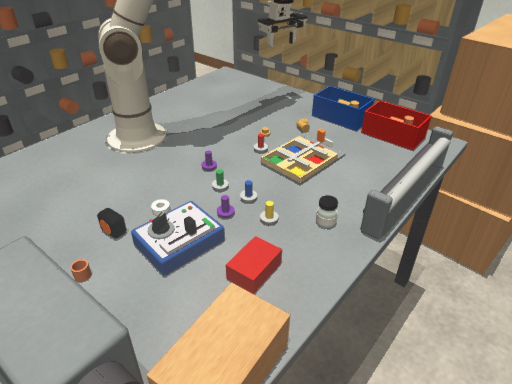

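View pics/top0.png

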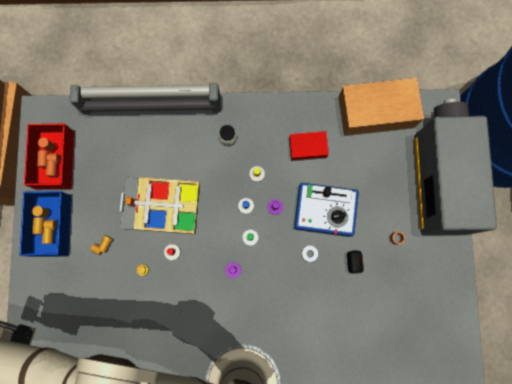

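View pics/wrist0.png

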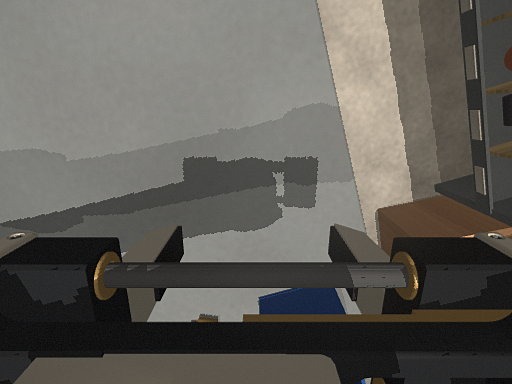

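The top view shows the red head at (172,252), green (250,237), blue (246,205) and yellow (257,173). The purple look-alikes are at (275,207) and (233,269). The rack is at (165,205) with its orange grip at (128,200), and the console is at (327,208) with its dial at (338,216). The red objects in the bins at (48,155), the carton and the purple heads are possible confusions. Next, closer crops and measurements.

```bash
cat > h.py <<'E'
from bench import *
import numpy as np, cv2
from scipy.spatial.transform import Rotation as Ro
def cam(d,pose=None):
    h=d["image"].shape[0]; f=h/2/np.tan(np.radians(d["fovy"])/2)
    if "cam_to_world" in d: T=np.array(d["cam_to_world"])
    else:
        p,o=pose; A=np.eye(4); A[:3,:3]=Ro.from_euler("xyz",o,degrees=True).as_matrix(); A[:3,3]=p
        T=A@np.array(d["T_tool_cam"])
    return f,d["cx"],d["cy"],T
def ray(c,u,v):
    f,cx,cy,T=c; r=np.array([(u-cx)/f,-(v-cy)/f,-1.]); r=T[:3,:3]@r
    return T[:3,3],r/np.linalg.norm(r)
def onz(c,u,v,z):
    o,r=ray(c,u,v); return o+r*(z-o[2])/r[2]
def proj(c,P):
    f,cx,cy,T=c; p=T[:3,:3].T@(np.array(P)-T[:3,3]); return cx+f*p[0]/-p[2], cy-f*p[1]/-p[2]
def tri(rays):
    A=np.zeros((3,3));b=np.zeros(3)
    for o,r in rays:
        M=np.eye(3)-np.outer(r,r);A+=M;b+=M@o
    P=np.linalg.solve(A,b)
    return P, [float(np.linalg.norm((np.eye(3)-np.outer(r,r))@(P-o))) for o,r in rays]
def wrist():
    pose=(current_ee_pos(),current_orientation()); d=get_image("wrist"); return d["image"],cam(d,pose)
def fixed(n):
    d=get_image(n); return d["image"],cam(d)
def save(n,im): cv2.imwrite(f"pics/{n}.png",np.ascontiguousarray(im[:,:,::-1]))
H={"red":[(0,6),(174,180)],"yellow":[(24,33)],"green":[(50,75)],"blue":[(100,122)],"orange":[(8,16)]}
def blobs(im,col,smin=120,vmin=70,amin=8):
    hsv=cv2.cvtColor(im,cv2.COLOR_RGB2HSV); m=np.zeros(im.shape[:2],np.uint8)
    for a,b in H[col]: m|=cv2.inRange(hsv,(a,smin,vmin),(b,255,255))
    n,l,s,c=cv2.connectedComponentsWithStats(m)
    return [(int(s[i,4]),tuple(np.round(c[i],1)),tuple(int(x) for x in s[i,:4])) for i in range(1,n) if s[i,4]>=amin]
E
python3 - <<'E'
from h import *
for n in("top","scene"):
    im=cv2.imread(f"pics/{n}0.png")[:,:,::-1]
    for c in("red","yellow","green","blue","orange"): print(n,c,blobs(np.ascontiguousarray(im),c))
    if n=="top":
        save("topA",cv2.resize(im[160:280,110:290],None,fx=4.4,fy=4.4,interpolation=cv2.INTER_CUBIC))
        save("topB",cv2.resize(im[175:245,285:370],None,fx=8,fy=8,interpolation=cv2.INTER_CUBIC))
    else: save("scA",cv2.resize(im[100:270,120:350],None,fx=3.4,fy=3.4,interpolation=cv2.INTER_CUBIC))
E
```

```text
top red [(1320, (np.float64(47.8), np.float64(156.2)), (24, 123, 42, 67)), (943, (np.float64(308.6), np.float64(144.5)), (289, 131, 40, 29)), (8, (np.float64(72.0), np.float64(159.2)), (71, 158, 3, 4)), (274, (np.float64(159.3), np.float64(190.0)), (151, 182, 18, 17)), (8, (np.float64(335.5), np.float64(231.5)), (335, 230, 2, 4)), (38, (np.float64(170.1), np.float64(251.2)), (167, 248, 7, 7))]
top yellow [(38, (np.float64(256.5), np.float64(171.2)), (254, 168, 6, 8)), (356, (np.float64(188.6), np.float64(192.6)), (178, 183, 21, 21)), (30, (np.float64(144.5), np.float64(270.1)), (141, 268, 8, 6))]
top green [(37, (np.float64(309.4), np.float64(190.4)), (308, 185, 4, 12)), (286, (np.float64(185.5), np.float64(221.2)), (175, 213, 20, 17)), (26, (np.float64(250.0), np.float64(236.5)), (248, 234, 5, 6))]
top blue [(193, (np.float64(502.1), np.float64(97.2)), (498, 63, 14, 65)), (27, (np.float64(467.9), np.float64(96.4)), (466, 89, 5, 15)), (68, (np.float64(501.2), np.float64(169.0)), (492, 162, 20, 14)), (240, (np.float64(306.3), np.float64(216.0)), (295, 183, 39, 51)), (1236, (np.float64
[... 3835 characters left out ...]
t64(256.4), np.float64(329.9)), (253, 326, 7, 8)), (13, (np.float64(197.5), np.float64(331.9)), (194, 329, 7, 8)), (32, (np.float64(185.0), np.float64(336.0)), (179, 332, 13, 9)), (10, (np.float64(218.1), np.float64(336.0)), (216, 333, 5, 6)), (11, (np.float64(228.0), np.float64(337.0)), (226, 335, 5, 5)), (190, (np.float64(224.0), np.float64(357.2)), (209, 336, 31, 37)), (29, (np.float64(192.8), np.float64(342.6)), (189, 339, 8, 8)), (220, (np.float64(194.3), np.float64(359.7)), (179, 341, 33, 43)), (357, (np.float64(162.3), np.float64(366.8)), (147, 346, 35, 38)), (9, (np.float64(211.2), np.float64(359.2)), (209, 357, 5, 5)), (32, (np.float64(167.8), np.float64(379.5)), (163, 375, 10, 9))]
```

View pics/topA.png

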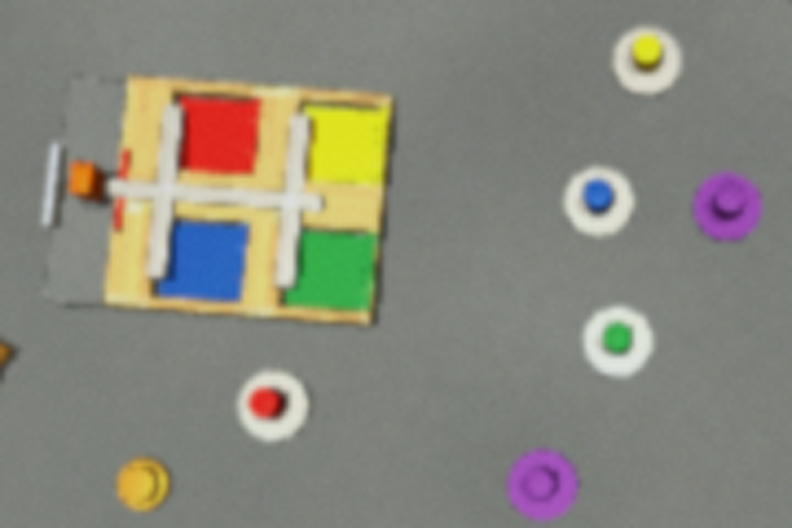

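View pics/topB.png

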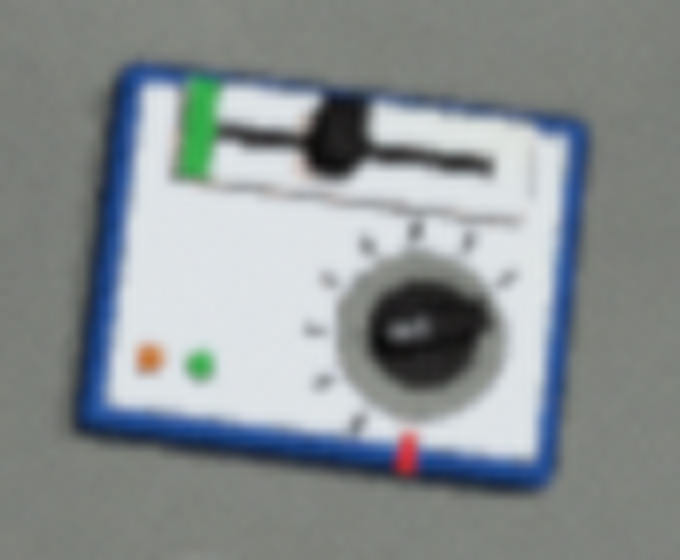

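View pics/scA.png

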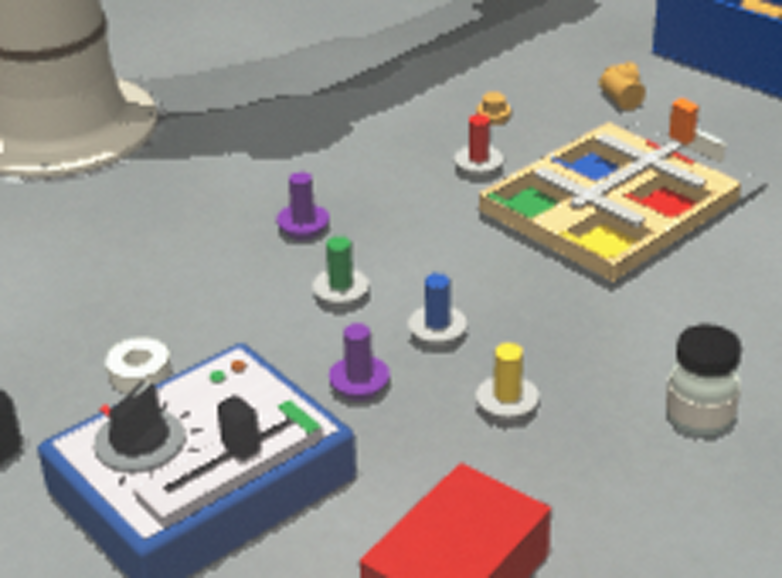

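Only the coloured-grip heads with white cones are mine; the two purple ones and the gold bushing at crop (143,485) are not. The lock bar is locked, with its tines on the +y side of the slots. The dial pointer faces console +y, roughly 1.6 rad. Now triangulating from both views.

```bash
cat >> h.py <<'E'
def heads(ims):
    """bands of grips by colour inside the bench region"""
    pass
E
python3 - <<'E'
from h import *
_,ct=fixed("top"); _,cs=fixed("scene")
# head grip tops: top px in 'top' ; mid-top px in scene from crop (crop/3.4+off)
S=lambda x,y:(x/3.4+120,y/3.4+100)
A=lambda x,y:(x/4.4+110,y/4.4+160)
B=lambda x,y:(x/8+285,y/8+175)
for n,a,b in [("red",A(263,401),S(480,118)),("green",A(616,336),S(340,241)),("blue",A(597,194),S(437,278)),("yellow",A(647,48),S(510,349)),
  ("purp1",A(730,200),S(358,328)),("purp2",A(539,484),S(301,177)),("grip",A(80,180),S(686,104))]:
    P,e=tri([ray(ct,a[0]-.5,a[1]-.5),ray(cs,b[0]-.5,b[1]-.5)]); print(n,P.round(4),np.round(e,4))
for n,a in [("red",A(272,405)),("green",A(618,341)),("blue",A(598,200)),("yellow",A(648,60))]:
    print("rim",n,onz(ct,a[0]-.5,a[1]-.5,.014).round(4))
c=[onz(ct,*np.array(A(*p))-.5,.03) for p in [(127,77),(392,96),(373,322),(105,303)]]
print("rack corners",np.round(c,4), [np.linalg.norm(c[i]-c[i-1]).round(4) for i in range(4)])
c=[onz(ct,*np.array(B(*p))-.5,.05) for p in [(128,65),(588,122),(545,490),(80,430)]]
print("console",np.round(c,4),[np.linalg.norm(c[i]-c[i-1]).round(4) for i in range(4)], np.mean(c,0))
for n,p,q in[("rackyel",(392,96),(611,285)),("rackgrn",(373,322),(482,195))]:
    P,e=tri([ray(ct,*(np.array(A(*p))-.5)),ray(cs,*(np.array(S(*q))-.5))]);print(n,P.round(4),e)
E
```

```text
red [0.4092 0.2222 0.064 ] [0.0011 0.0011]
green [ 0.452  -0.0284  0.064 ] [0.0009 0.0009]
blue [ 0.554  -0.0162  0.064 ] [0.0006 0.0006]
yellow [ 0.6608 -0.0534  0.0642] [0.0009 0.0009]
purp1 [ 0.5489 -0.111   0.0641] [0.0015 0.0015]
purp2 [0.3487 0.0271 0.0632] [0.0011 0.0011]
grip [0.5675 0.3528 0.0798] [0.0016 0.0016]
rim red [0.4081 0.2235 0.014 ]
rim green [ 0.4517 -0.03    0.014 ]
rim blue [ 0.5563 -0.0163  0.014 ]
rim yellow [ 0.6618 -0.0549  0.014 ]
rack corners [[0.6508 0.332  0.03  ]
 [0.6338 0.1351 0.03  ]
 [0.4665 0.148  0.03  ]
 [0.4829 0.3438 0.03  ]] [np.float64(0.1683), np.float64(0.1976), np.float64(0.1678), np.float64(0.1964)]
console [[ 0.6212 -0.1946  0.05  ]
 [ 0.5956 -0.3779  0.05  ]
 [ 0.4487 -0.3541  0.05  ]
 [ 0.4747 -0.1716  0.05  ]] [np.float64(0.1483), np.float64(0.185), np.float64(0.1488), np.float64(0.1844)] [ 0.53505411 -0.27455112  0.05      ]
rackyel [0.6359 0.1359 0.0102] [0.002224411969315823, 0.00222441196931594]
rackgrn [0.4683 0.1497 0.0312] [0.0026392664467092364, 0.00263926644670906]
```

```bash
python3 - <<'E'
from h import *
yaw=np.radians(-8.3); R=np.array([[np.cos(yaw),-np.sin(yaw)],[np.sin(yaw),np.cos(yaw)]])
C=np.array([.535,-.2746]); d=C+R@[-.022,-.035]; print("dial",d, "slide track mid", C+R@[.047,0])
for y in(-98,82,-8,172,-188):
    q=solve_ik([d[0],d[1],.2],[-90,0,y]); print(y,None if q is None else np.round(q,1))
reach([d[0],d[1]+.03,.25],[-90,0,-98]); print(current_time_s())
im,c=wrist(); save("w1",im); print(proj(c,[d[0],d[1],.087]))
np.save("c1.npy",np.array(c,dtype=object),allow_pickle=True)
E
```

```text
dial [ 0.50817797 -0.30605757] slide track mid [ 0.58150771 -0.28138474]
-98 [  1.9  25.6  34.8 100.5 -16.7  59.1  34.8]
82 [ -21.1   47.3   77.7  101.1  -48.5   73.5 -119.1]
-8 [  3.6  25.2  32.5 100.4 -15.5  58.9 123.7]
172 [ -4.3  27.9  43.7 100.7 -21.9  60.3 -50.8]
-188 [ -4.3  27.9  43.7 100.7 -21.9  60.3 -50.8]
3.5667
(np.float64(258.4230845076606), np.float64(202.82297294381678))
```

View pics/w1.png

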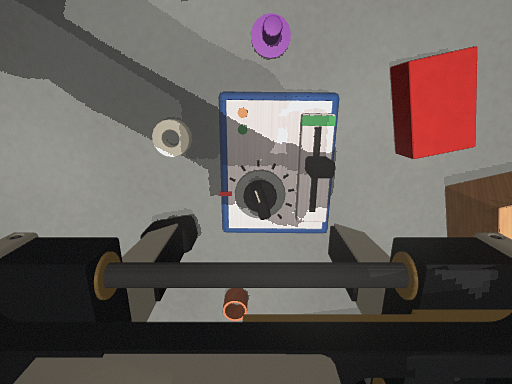

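```bash
python3 - <<'E'
from h import *
im=cv2.imread("pics/w1.png")[:,:,::-1]
save("w1z",cv2.resize(im[85:240,210:345],None,fx=5,fy=3.87*5/5,interpolation=cv2.INTER_CUBIC) if 0 else cv2.resize(im[100:235,215:345],None,fx=4.4,fy=4.4,interpolation=cv2.INTER_CUBIC))
E
```

```text
(no output)
```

View pics/w1z.png

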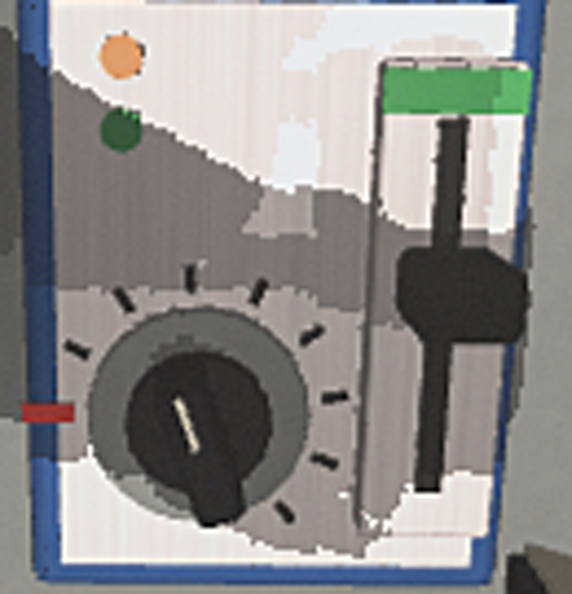

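```bash
python3 - <<'E'
from h import *
im=cv2.imread("pics/w1.png")[:,:,::-1]
z=cv2.resize(im[165:225,230:300],None,fx=9,fy=9,interpolation=cv2.INTER_CUBIC)
z=(np.clip(z/90.,0,1)**.6*255).astype(np.uint8); save("w1y",z)
E
```

```text
(no output)
```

View pics/w1y.png

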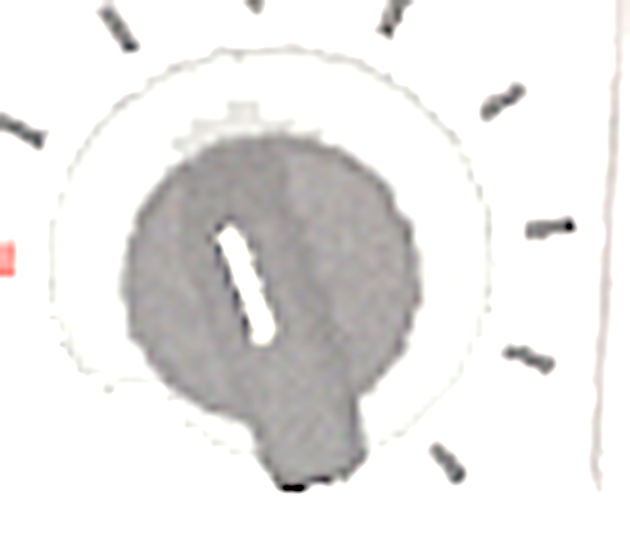

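```bash
python3 - <<'E'
from h import *
c=tuple(np.load("c1.npy",allow_pickle=True))
w=lambda x,y,z:onz(c,x/9+230-.5,y/9+165-.5,z)
print("disc c",w(270,283,.064), "diam",np.linalg.norm(w(125,283,.064)-w(417,283,.064)))
a,b=w(227,232,.094),w(262,338,.094); d=(a-b)[:2]; print(a,b,np.linalg.norm(d)); th=np.degrees(np.arctan2(d[1],d[0])); print("pointer world angle",th)
e=w(325,472,.094); u=d/np.linalg.norm(d); print("bar centre from end",e[:2]+u*.021)
z=lambda x,y,h:onz(c,x/4.4+215-.5,y/4.4+100-.5,h)
print("red mark",z(48,412,.05)); 
print("console corners",[z(*p,.05).round(4) for p in[(490,570),(40,570)]])
print("green band",z(380,90,.055),z(530,90,.055),z(457,112,.055))
print("slot ends",z(452,120,.055),z(428,490,.055))
print("block top",z(475,310,.1045))
# cam top
_,ct=fixed("top")
B=lambda x,y:(x/8+285-.5,y/8+175-.5)
P,e=tri([ray(ct,*B(410,328)),ray(c,245/9+229.5,285/9+164.5)]);print("pointer mid tri",P,e)
P,e=tri([ray(ct,*B(407,455)),ray(c,48/4.4+214.5,412/4.4+99.5)]);print("red tri",P,e)
im,_=fixed("top"); save("top1",cv2.resize(im[175:245,285:370],None,fx=8,fy=8,interpolation=cv2.INTER_CUBIC))
E
```

```text
disc c [ 0.5099909  -0.30473574  0.064     ] diam 0.04222885076323983
[ 0.50620699 -0.28755555  0.094     ] [ 0.5087881  -0.30273478  0.094     ] 0.01539710831057686
pointer world angle 99.65038216389091
bar centre from end [ 0.51113857 -0.30214228]
red mark [ 0.46451099 -0.29889716  0.05      ]
console corners [array([ 0.5955, -0.3703,  0.05  ]), array([ 0.4531, -0.3506,  0.05  ])]
green band [ 0.57331619 -0.2171892   0.055     ] [ 0.61494361 -0.22295111  0.055     ] [ 0.59425292 -0.22614148  0.055     ]
slot ends [ 0.59269737 -0.22814304  0.055     ] [ 0.57720702 -0.33835134  0.055     ]
block top [ 0.58483955 -0.27144633  0.1045    ]
pointer mid tri [ 0.50797542 -0.29595756  0.09298507] [0.0006902367194193313, 0.0006902367194194781]
red tri [ 0.46360807 -0.30111326  0.04329658] [0.0003196063288982639, 0.0003196063288982613]
```

Close crop: the pointer line at w1 px (255,191)–(259,203) gives a pointer direction of 99.7° in world, so the dial is about 72° (1.26 rad) clockwise of off. The dial axis is near (0.510,-0.3045), and the measured pointer height of 93 mm agrees with the 94 mm given.

```bash
python3 - <<'E'
from h import *
x,y=.5095,-.3043
gripper_to(.05)
reach([x,y,.16],[-90,0,-80.3]); move_linear([x,y,.071],speed=.08)
print(current_force(),current_ft_torque(),current_ee_pos())
gripper_to(0.0); print("gap",current_finger_gap(),current_force(),current_ft_torque())
for k in range(1,8):
    yw=-80.3+k*72.5/6.5; 
    if k==7: yw=-80.3+75
    reach([x,y,.071],[-90,0,yw]); print(k,yw,current_force().round(1),current_ft_torque().round(2),current_orientation().round(1),current_time_s())
E
```

```text
[-0.22335049  0.04842855 -0.21619248] [-0.07689994  0.01440824  0.04543577] [ 0.50994868 -0.30459331  0.07158571]
gap 0.013933970994676744 [-0.07712684 -0.29812961  1.16772044] [-0.03188842  0.08329497 -0.0047443 ]
1 -69.14615384615385 [-2.6 -0.3  2.4] [0.01 0.42 0.02] [-90.    0.  -69.4] 7.225
2 -57.99230769230769 [-4.2  0.   5.6] [-0.07  0.96  0.01] [-90.    0.1 -58.4] 7.5083
3 -46.83846153846154 [-5.  -0.8  5.4] [-0.25  1.19 -0.03] [-90.1   0.1 -47.3] 7.7917
4 -35.684615384615384 [-6.  -1.3  5.5] [-0.34  1.33 -0.02] [-90.1   0.1 -36.2] 8.075
5 -24.53076923076923 [-7.2 -2.2  5.3] [-0.4   1.41  0.  ] [-90.1   0.1 -25. ] 8.3583
6 -13.376923076923077 [-6.4 -2.8  5.3] [-0.59  1.45 -0.  ] [-90.1   0.1 -13.9] 8.6417
7 -5.299999999999997 [-5.3 -3.5  5. ] [-0.65  1.29 -0.51] [-90.1   0.1  -6. ] 8.8917
```

```bash
python3 - <<'E'
from h import *
x,y=.5095,-.3043
gripper_to(.05); move_linear([x,y,.2],speed=.15)
reach([x+.02,y+.03,.25],[-90,0,-98]); im,c=wrist(); save("w2",cv2.resize(im[100:235,215:345],None,fx=4.4,fy=4.4,interpolation=cv2.INTER_CUBIC)[:, :])
np.save("c2.npy",np.array(c,dtype=object),allow_pickle=True); save("w2full",im); print(current_time_s())
E
```

```text
12.125
```

View pics/w2.png

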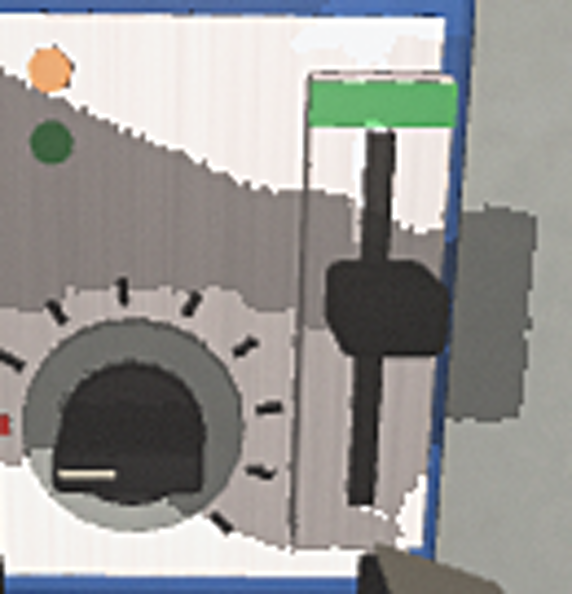

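```bash
python3 - <<'E'
from h import *
c1=tuple(np.load("c1.npy",allow_pickle=True));c2=tuple(np.load("c2.npy",allow_pickle=True))
p=lambda x,y:(x/4.4+214.5,y/4.4+99.5)
a,b=onz(c2,*p(58,475),.094),onz(c2,*p(115,472),.094); d=a-b; print("pointer",np.degrees(np.arctan2(d[1],d[0])))
for q1,q2 in[((525,340),(445,355)),((522,268),(447,290))]:
    P,e=tri([ray(c1,*p(*q1)),ray(c2,*p(*q2))]); print("block corner",P,e)
g1,g2=onz(c2,*p(308,82),.06),onz(c2,*p(457,85),.06); print("green back corners",g1,g2,np.linalg.norm(g1-g2),np.degrees(np.arctan2(*(g2-g1)[[1,0]])))
print("block base left edge",onz(c2,*p(328,262),.0645),"topright low",onz(c2,*p(445,352),.1045),"topright hi",onz(c2,*p(447,288),.1045))
print("slot ends",onz(c2,*p(381,130),.0545),onz(c2,*p(361,503),.0545))
E
```

```text
pointer 175.29152316591174
block corner [ 0.59565959 -0.27966175  0.10970378] [9.283878010643253e-05, 9.283878010647097e-05]
block corner [ 0.6002377  -0.26575537  0.09374719] [0.0011004697369163474, 0.0011004697369163914]
green back corners [ 0.57336604 -0.21122152  0.06      ] [ 0.61392646 -0.2176747   0.06      ] 0.04107056152429662 -9.040011068987054
block base left edge [ 0.57323394 -0.26083548  0.0645    ] topright low [ 0.59669062 -0.28044015  0.1045    ] topright hi [ 0.5984471  -0.26391214  0.1045    ]
slot ends [ 0.59291    -0.22736125  0.0545    ] [ 0.576536   -0.33900254  0.0545    ]
```

```bash
python3 - <<'E'
from h import *
o=[-90,0,-98.3]; u=np.array([.1452,.9894,0]); p=np.array([.5850,-.2705,.076])
reach(p+[0,0,.09],o); move_linear(p,speed=.08); print(current_force().round(1))
gripper_to(0.); print("gap",current_finger_gap(),current_force().round(1))
f0=current_force()
for s in np.arange(.008,.05,.004):
    move_linear(p+u*s,speed=.05); f=current_force()-f0; print(round(s,3),f.round(1),(current_ee_pos()-p)[:2].round(4))
    if s>.015 and f@u<-14: break
print(current_time_s())
E
```

```text
[0.2 0.8 0.4]
gap 0.027912543342135603 [0.  1.2 2.3]
0.008 [-1.7 -0.2  2.8] [0.0014 0.0089]
0.012 [-1.9 -0.6  2.9] [0.0019 0.0124]
0.016 [-0.7 -0.1  2.7] [0.0025 0.0164]
0.02 [-2.8 -0.3  2.7] [0.0031 0.0206]
0.024 [-1.5 -1.3  4.2] [0.0037 0.0248]
0.028 [-2.1 -0.8  4.1] [0.0043 0.029 ]
0.032 [-1.9 -1.7  4.4] [0.005  0.0331]
0.036 [-1.9 -5.   2.8] [0.0052 0.0348]
0.04 [ -2.1 -11.6  -0.5] [0.0052 0.035 ]
0.044 [ -0.7 -19.3  -3.8] [0.0052 0.0352]
16.9333
```

```bash
python3 - <<'E'
from h import *
u=np.array([.1452,.9894,0]); p=current_ee_pos()
gripper_to(.05); move_linear([p[0],p[1],.2],speed=.15)
im,c=wrist(); save("w3",cv2.resize(im[130:384,150:400],None,fx=2.3,fy=2.3))
for n,pt in(("head",(.5,.0,.3)),("rack",(.557,.226,.3)),("grip",(.5675,.353,.2))):
  for y in(-94.6,-4.6,85.4,175.4):
    q=solve_ik(pt,[-90,0,y]); print(n,y,None if q is None else np.round(q,0))
reach([.557,.226,.30],[-90,0,-94.6]); im,c=wrist(); save("w4",im); np.save("c4.npy",np.array(c,dtype=object)); print(current_time_s())
im,_=fixed("top"); save("t4",cv2.resize(im[175:245,285:370],None,fx=8,fy=8,interpolation=cv2.INTER_CUBIC))
E
```

```text
head -94.6 [-24.   8.  23. 106.  -3.  67.  -4.]
head -4.6 [ -7.   7.   5. 106.  -1.  67.  83.]
head 85.4 [ 61.  28. -83. 104.  29.  75. 146.]
head 175.4 [-39.   9.  40. 107.  -6.  67. -91.]
rack -94.6 [-42.  19.  23.  93.  -8.  70. -23.]
rack -4.6 [-28.  18.   4.  92.  -1.  70.  62.]
rack 85.4 [ 24.  37. -74.  90.  36.  80. 122.]
rack 175.4 [ -51.   21.   35.   93.  -12.   70. -109.]
grip -94.6 [-47.  31.  19.  89. -11.  62. -31.]
grip -4.6 [-37.  30.   3.  88.  -2.  62.  53.]
grip 85.4 [  4.  45. -62.  87.  41.  73. 113.]
grip 175.4 [ -57.   33.   33.   89.  -19.   64. -114.]
20.325
```

View pics/t4.png

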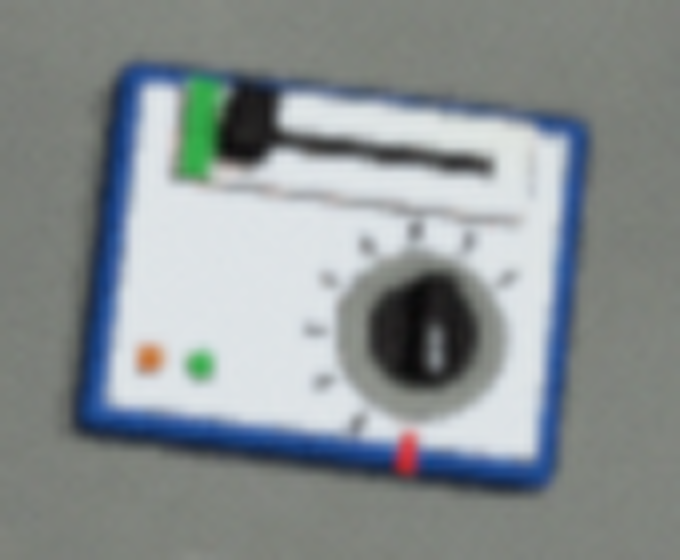

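View pics/w4.png

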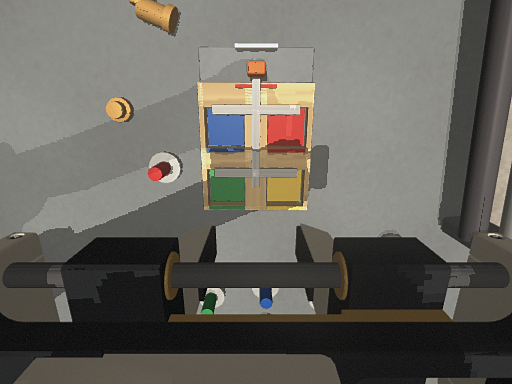

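Both console steps look right: the block is at the green band at (250,120), and the pointer faces the red mark. The wrist view shows the rack at (200–312, 48–210) and its grip at (257,68).

```bash
python3 - <<'E'
from h import *
im=cv2.imread("pics/w4.png")[:,:,::-1]
save("w4z",cv2.resize(im[40:218,140:325],None,fx=4.2,fy=3.3,interpolation=cv2.INTER_CUBIC))
E
```

```text
(no output)
```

View pics/w4z.png

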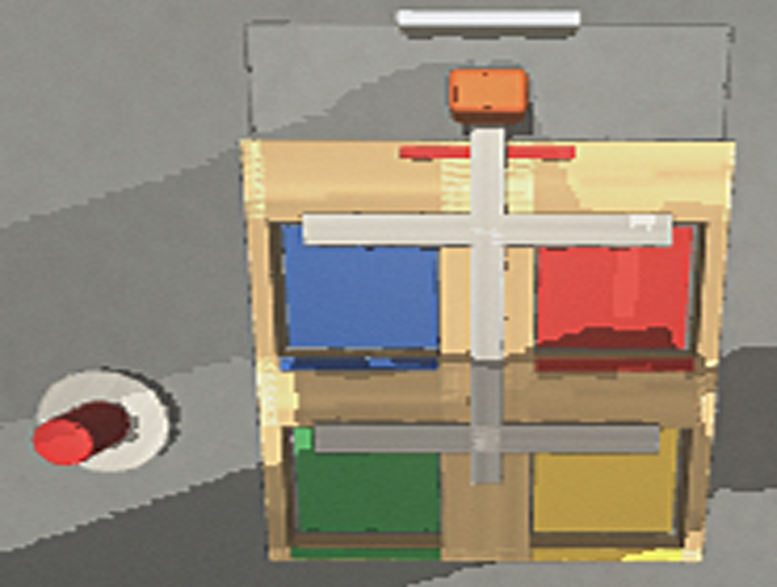

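```bash
python3 - <<'E'
from h import *
from scipy.optimize import least_squares
c4=tuple(np.load("c4.npy",allow_pickle=True)); _,ct=fixed("top")
Z=lambda x,y:(x/4.2+139.5,y/3.3+39.5); A=lambda x,y:(x/4.4+109.5,y/4.4+159.5)
obs=[(c4,Z(270,560),(-85,-85,30)),(c4,Z(702,560),(85,-85,30)),(c4,Z(440,357),(-17,17,30)),(c4,Z(534,357),(17,17,30)),
(c4,Z(440,548),(-17,-77,30)),(c4,Z(530,548),(17,-77,30)),(c4,Z(690,355),(77,17,30)) ,
(ct,A(392,96),(85,-85,30)),(ct,A(373,322),(-85,-85,30))]
def res(p,o=obs):
    s,c=np.sin(p[2]),np.cos(p[2]); r=[]
    for cam_,px,P in o:
        x,y,z=np.array(P)/1000; w=[p[0]+c*x-s*y,p[1]+s*x+c*y,z+p[3]]
        r.append((np.array(proj(cam_,w))-px)*(1 if cam_ is c4 else 2))
    return np.ravel(r)
f=least_squares(res,[.557,.226,-.08,0],loss="soft_l1"); print(f.x,np.degrees(f.x[2])); print(res(f.x).reshape(-1,2).round(1))
# grip top centre
print("grip top",onz(c4,*Z(490,90),.08)); p=f.x
P,e=tri([ray(c4,*Z(490,90)),ray(ct,*A(82,179))]);print("grip tri",P,e)
g=P[:2]-p[:2]; c,s=np.cos(p[2]),np.sin(p[2]); print("grip in rack",c*g[0]+s*g[1],-s*g[0]+c*g[1])
for n,x,y in[("blue",-47,47),("red",47,47),("green",-47,-47),("yellow",47,-47)]:
    x,y=x/1000,y/1000;print(n,(p[0]+c*x-s*y).round(4),(p[1]+s*x+c*y).round(4))
# red head
P,e=tri([ray(c4,*Z(63,440)),ray(ct,*A(263,401))]);print("red top",P,e, "rim",onz(c4,*Z(103,420),.014))
print("pad centre check blue/red at z=.012 right edges", onz(c4,*Z(440,250),.012), onz(c4,*Z(534,250),.012))
E
```

```text
[ 0.55733597  0.22757615 -0.07829348 -0.00559513] -4.485885999917372
[[ 0.5  0.5]
 [-0.3  0.1]
 [-0.2  0.4]
 [-0.7  0.3]
 [ 0.7 -0.6]
 [-0.2 -0.7]
 [ 0.6  0.7]
 [-0.3 -0.3]
 [-0.5  0.7]]
grip top [0.56931601 0.35292797 0.08      ]
grip tri [0.56965647 0.35526157 0.06123883] [0.00015688762810336547, 0.0001568876281035894]
grip in rack 0.002296029172997519 0.12825789960974687
blue 0.5142 0.2781
red 0.6079 0.2708
green 0.5068 0.1844
yellow 0.6005 0.177
red top [0.40821066 0.22369671 0.05589902] [0.0010910286543262195, 0.0010910286543261405] rim [0.40845133 0.22496314 0.014     ]
pad centre check blue/red at z=.012 right edges [0.54613814 0.29457205 0.012     ] [0.58070055 0.29171061 0.012     ]
```

```bash
python3 - <<'E'
from h import *
o=[-90,0,-94.5]; u=np.array([.0785,.9969,0]); p=np.array([.5680,.3530,.052])
gripper_to(.06)
reach(p+[0,0,.09],o); move_linear(p,speed=.08); print(current_force().round(1))
gripper_to(0.); f0=current_force(); print("gap",current_finger_gap(),f0.round(1))
for s in (.01,.02,.026,.03,.034,.038,.042):
    move_linear(p+u*s,speed=.05); f=current_force()-f0; print(round(s,3),f.round(1),(current_ee_pos()-p)[:2].round(4))
    if s>.015 and f@u<-12: break
gripper_to(.06); q=current_ee_pos(); move_linear([q[0],q[1],.18],speed=.15)
reach([.557,.226,.30],o); im,c=wrist(); save("w5",im); np.save("c5.npy",np.array(c,dtype=object)); 
im,c=fixed("top"); save("t5",cv2.resize(im[160:280,110:290],None,fx=4.4,fy=4.4,interpolation=cv2.INTER_CUBIC))
print(current_time_s())
E
```

```text
[-0.3 -0.3 -0.9]
gap 0.023661311069451376 [ 2.9 -0.  -1.8]
0.01 [ 1.7  0.6 -0.8] [0.0017 0.0111]
0.02 [ 3.6  0.8 -1.3] [0.0025 0.0213]
0.026 [ 3.5  0.5 -2. ] [0.003  0.0273]
0.03 [ 0.5 -7.4  4. ] [0.0031 0.0274]
0.034 [ -2.9 -14.    8.3] [0.0031 0.0276]
27.7833
```

View pics/w5.png

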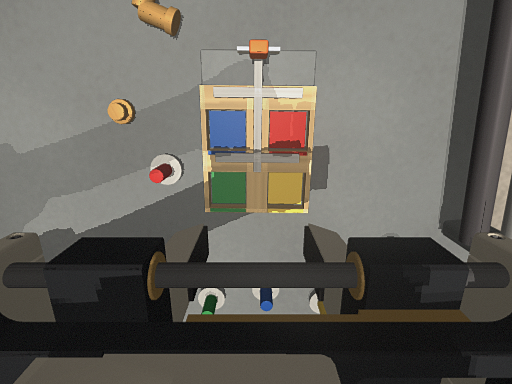

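View pics/t5.png

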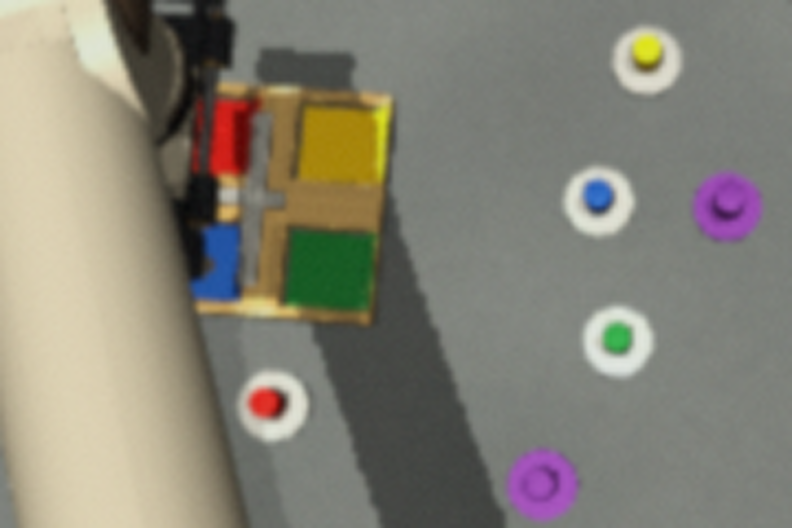

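Lock bar is fully open: it reached its stop at 14 N and the tines lie over the walls at t5 px (255,200). Now the heads, starting with red.

```bash
cat >> h.py <<'E'
from scipy.optimize import least_squares
YAW=-94.5; O=[-90,0,YAW]
SLOT={"blue":(.5142,.2778),"red":(.6079,.2705),"green":(.5068,.1841),"yellow":(.6005,.1767)}
def mask(im,col):
    hsv=cv2.cvtColor(im,cv2.COLOR_RGB2HSV); m=np.zeros(im.shape[:2],np.uint8)
    for a,b in {"red":[(0,8),(172,180)],"yellow":[(20,34)],"green":[(45,80)],"blue":[(98,124)]}[col]: m|=cv2.inRange(hsv,(a,110,40),(b,255,255))
    return m
def hull(c,xy,zb=0.):
    t=np.linspace(0,2*np.pi,24); P=[proj(c,(xy[0]+.011*np.cos(a),xy[1]+.011*np.sin(a),zb+z)) for a in t for z in(.015,.06)]
    return cv2.convexHull(np.array(P,np.float32))
def fit(im,c,col,xy,zb=0.,pad=25):
    """fit head xy so that projected grip bbox matches the colour blob nearest to the prediction"""
    m=mask(im,col); n,l,s,ce=cv2.connectedComponentsWithStats(m); h=hull(c,xy,zb)[:,0]; pc=h.mean(0)
    k=[i for i in range(1,n) if s[i,4]>.3*cv2.contourArea(h) and s[i,4]<2*cv2.contourArea(h)]
    if not k: return None
    i=min(k,key=lambda i:np.linalg.norm(ce[i]-pc))
    b=np.array([s[i,0],s[i,1],s[i,0]+s[i,2]-1,s[i,1]+s[i,3]-1],float)
    def r(p):
        h=hull(c,p,zb)[:,0]; return np.r_[h.min(0),h.max(0)]-b+np.array([.5,.5,-.5,-.5])*0
    f=least_squares(r,xy,x_scale=.01,diff_step=1e-4); return f.x,r(f.x).round(1),tuple(ce[i].round(0)),int(s[i,4])
def hover(col,xy,z=.2,name=None):
    reach([xy[0],xy[1]-.015,z],O); im,c=wrist(); save(name or "hov_"+col,im); return fit(im,c,col,xy)
def pick(xy):
    gripper_to(.06); reach([xy[0],xy[1],.13],O); move_linear([xy[0],xy[1],.030],speed=.1)
    f=current_force(); gripper_to(0.); print("grip gap",current_finger_gap(),f.round(1),current_force().round(1))
    move_linear([xy[0],xy[1],.16],speed=.12); print("lifted gap",current_finger_gap().round(4) if hasattr(current_finger_gap(),'round') else current_finger_gap(),current_force().round(1))
E
python3 - <<'E'
from h import *
r=hover("red",(.4083,.2240)); print(r,current_time_s())
im,c=fixed("top")
for k,p in dict(red=(.4083,.2240),green=(.452,-.029),blue=(.555,-.016),yellow=(.661,-.054)).items(): print(k,fit(im,c,k,p))
E
```

```text
(array([0.40871622, 0.22387758]), array([-1. , -1.1,  1. ,  1. ]), (np.float64(253.0), np.float64(168.0)), 376) 28.5833
red (array([0.40677821, 0.21539305]), array([-3.1, -1.3,  3.2,  1.3]), (np.float64(172.0), np.float64(252.0)), 20)
green (array([ 0.4253934 , -0.06160425]), array([-1.5, -1.4,  1.5,  1.4]), (np.float64(260.0), np.float64(245.0)), 25)
blue (array([ 0.55578148, -0.01731315]), array([-1. , -1.4,  1.1,  1.4]), (np.float64(245.0), np.float64(204.0)), 32)
yellow (array([ 0.66201879, -0.05386393]), array([-0.9, -1.2,  0.9,  1.3]), (np.float64(257.0), np.float64(171.0)), 43)
```

View pics/hov_red.png

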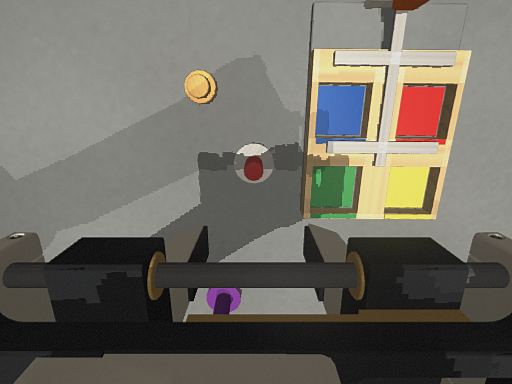

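Red fits at (0.4087,0.2239), consistent across views. Green appears to have been knocked: its top-view blob is now at (260,245) instead of (250,237). I'll re-measure it later. Picking red.

```bash
cat >> h.py <<'E'
def carry(col,xy=None,name=None):
    x,y=SLOT[col]; reach([x,y,.17],O); print("over gap",current_finger_gap(),current_force().round(1))
    im,c=wrist(); save(name or "car_"+col,im)
    # head hanging: foot expected at TCP z-.030
    print("held fit",fit(im,c,col,(x,y),current_ee_pos()[2]-.030),current_ee_pos().round(4),current_time_s())
def place(col,dx=0,dy=0,dz=0):
    x,y=SLOT[col]; x+=dx;y+=dy
    reach([x,y,.17],O); move_linear([x,y,.075],speed=.12); move_linear([x,y,.044+dz],speed=.05); print("down",current_force().round(1),current_ee_pos().round(4),current_finger_gap())
    gripper_to(.036); move_linear([x,y,.17],speed=.12); print("rel",current_time_s())
E
python3 - <<'E'
from h import *
pick((.4087,.2239)); carry("red")
E
```

```text
grip gap 0.021397421852351325 [ 0.  -0.5  0.1] [-0.2 -0.   1.5]
lifted gap 0.021607695706148518 [ 0.4 -0.3 -2.3]
over gap 0.021410586692106805 [ 0.2  0.6 -1.7]
held fit (array([0.60720248, 0.27775903]), array([ -1.8, -12.1,   1.8,  10.6]), (np.float64(255.0), np.float64(242.0)), 1492) [0.6059 0.2702 0.1691] 33.2083
```

View pics/car_red.png

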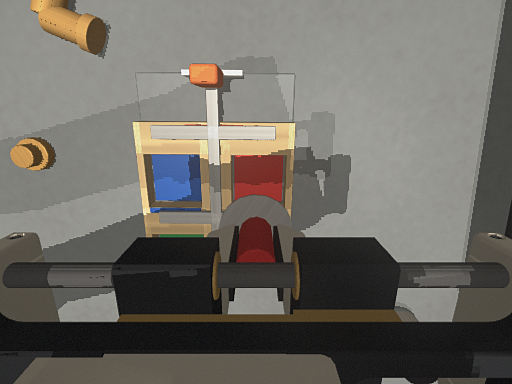

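Red is held upright (rim around (255,225)), with its weight reading about 2 N. Placing it.

```bash
python3 - <<'E'
from h import *
place("red")
reach([.452,-.029-.02,.22],O); im,c=wrist(); save("hov_g0",im); print(fit(im,c,"green",(.43,-.06)),current_time_s())
im,c=fixed("top"); save("t6",cv2.resize(im[160:280,110:290],None,fx=4.4,fy=4.4,interpolation=cv2.INTER_CUBIC))
E
```

```text
down [ 0.7 -1.1 -1.8] [0.608  0.2705 0.044 ] 0.02129080708806115
rel 36.8667
(array([ 0.42482969, -0.06419706]), array([-1.3, -4.8,  1.5,  4.5]), (np.float64(233.0), np.float64(190.0)), 228) 38.2667
```

View pics/t6.png

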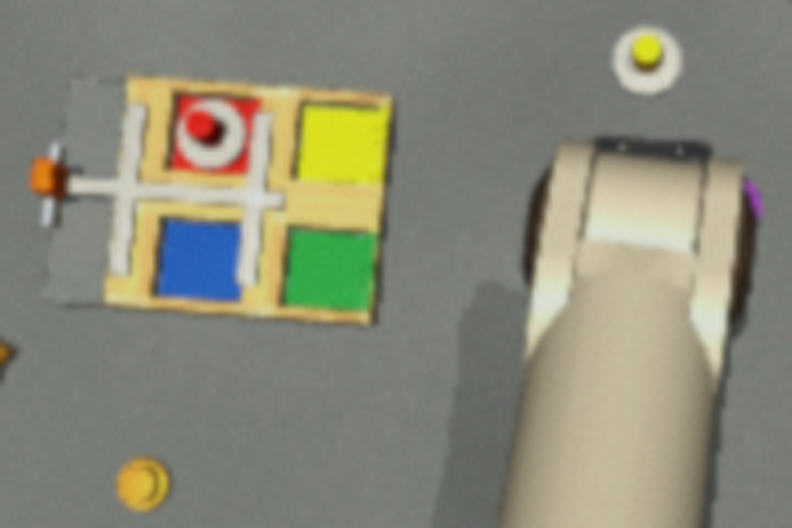

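View pics/hov_g0.png

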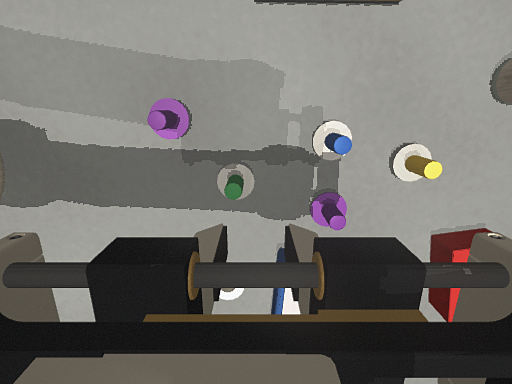

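Red stands in the red slot. Green is at px (233,190), moved to about (0.425,-0.064). Taking a closer look.

```bash
python3 - <<'E'
from h import *
r=hover("green",(.425,-.062)); print(r,current_time_s())
im,_=fixed("scene");save("s7",cv2.resize(im[100:270,120:350],None,fx=3.4,fy=3.4,interpolation=cv2.INTER_CUBIC))
E
python3 - <<'E'
import cv2
i=cv2.imread("pics/hov_green.png"); cv2.imwrite("pics/hg_z.png",cv2.resize(i[120:230,190:330],None,fx=5,fy=5))
E
```

```text
(array([ 0.42528355, -0.06470188]), array([-1. , -5.4,  1. ,  5. ]), (np.float64(256.0), np.float64(170.0)), 149) 38.6583
```

View pics/hg_z.png

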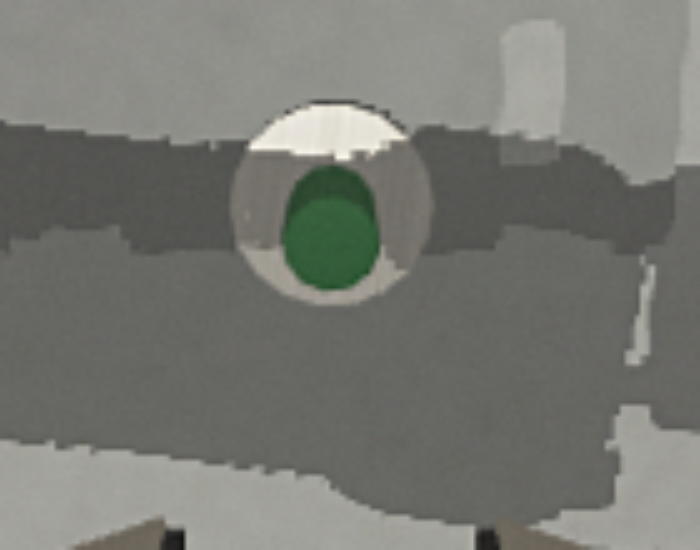

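View pics/s7.png

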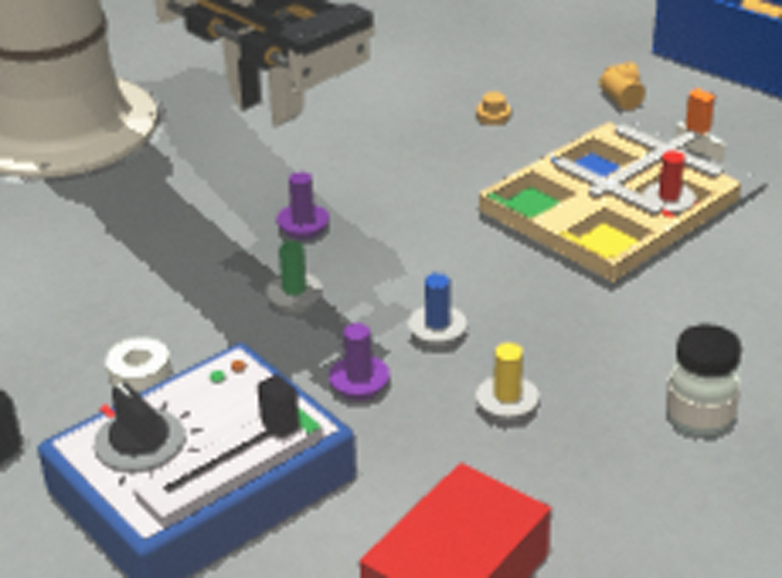

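```bash
python3 - <<'E'
from h import *
im,c=wrist(); p=lambda x,y:(x/5+189.5,y/5+119.5)
a=onz(c,*p(331,203),.014); b=onz(c,*p(331,244),.06); print(a,b)
xy=(a+b)[:2]/2; pick(xy); carry("green"); print(current_time_s())
E
```

```text
[ 0.42765237 -0.05879246  0.014     ] [ 0.42756426 -0.0595803   0.06      ]
grip gap 0.02157503475907985 [ 0.3  0.5 -0.6] [-0.7 -0.2  1.4]
lifted gap 0.021212863007870186 [-0.1 -0.1 -1. ]
over gap 0.021303426294484902 [-0.1 -0.6 -1.1]
held fit (array([0.50720163, 0.18875244]), array([ -2.2, -14.3,   2.2,  12.5]), (np.float64(255.0), np.float64(245.0)), 1108) [0.5067 0.1812 0.1697] 43.9
43.9
```

View pics/car_green.png

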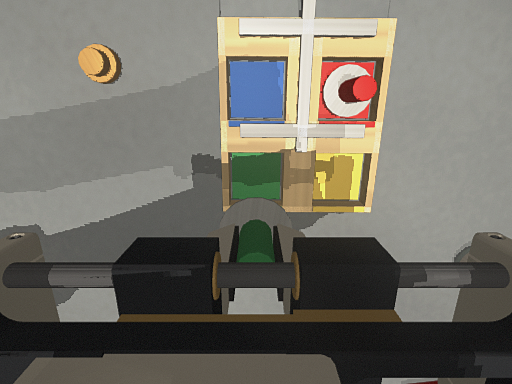

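Green is held upright and red is seated in its slot at (350,90). Placing green, then viewing blue.

```bash
python3 - <<'E'
from h import *
place("green")
reach([.555,-.016-.015,.2],O); im,c=wrist(); save("hov_blue",im); print(fit(im,c,"blue",(.555,-.016)),current_time_s())
cv2.imwrite("pics/hb_z.png",cv2.resize(im[120:230,190:330,::-1],None,fx=5,fy=5))
E
```

```text
down [-0.3  0.6 -0.9] [0.5069 0.184  0.0439] 0.021449549601983673
rel 47.5583
(array([ 0.55517911, -0.01565341]), array([-1. , -1.7,  1. ,  1.6]), (np.float64(255.0), np.float64(169.0)), 360) 48.5
```

View pics/hb_z.png

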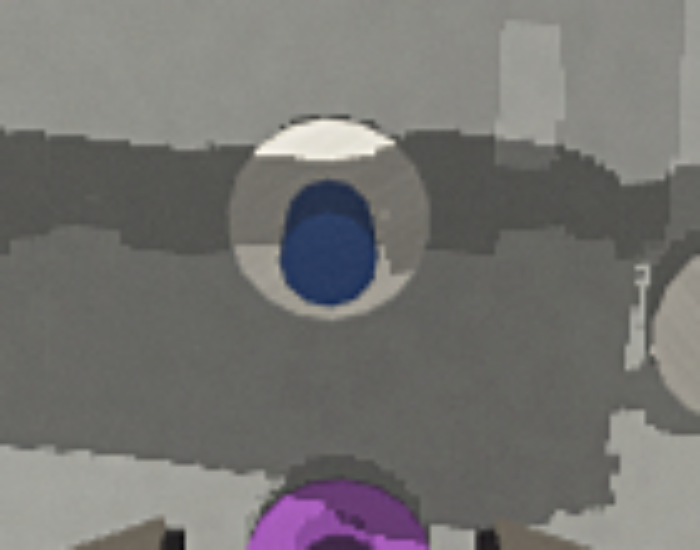

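Blue (not the purple at bottom) is at (0.5552,-0.0157). Picking it.

```bash
python3 - <<'E'
from h import *
pick((.5552,-.0157)); carry("blue")
E
```

```text
grip gap 0.021339186936778054 [ 0.3  0.5 -0.5] [-0.3  0.5  0.7]
lifted gap 0.021270669335099534 [ 0.7 -0.8 -3.3]
over gap 0.021461538462303614 [ 0.1 -0.6 -2.4]
held fit (array([0.51592691, 0.28309052]), array([ -1.7, -13.1,   1.7,  11.4]), (np.float64(255.0), np.float64(242.0)), 1408) [0.5153 0.275  0.1699] 53.7833
```

View pics/car_blue.png

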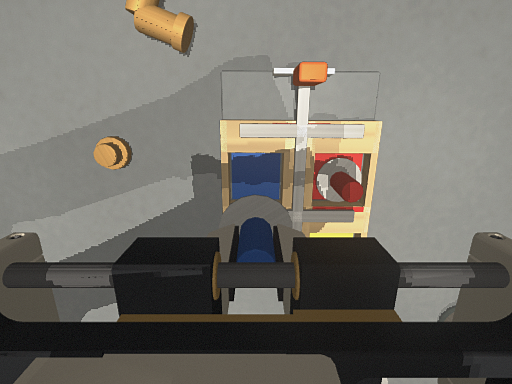

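Blue is held upright; red is still seated. Placing blue, then viewing yellow.

```bash
python3 - <<'E'
from h import *
place("blue")
reach([.661,-.054-.015,.2],O); im,c=wrist(); save("hov_yellow",im); print(fit(im,c,"yellow",(.661,-.054)),current_time_s())
cv2.imwrite("pics/hy_z.png",cv2.resize(im[120:230,190:330,::-1],None,fx=5,fy=5))
im,c=fixed("top"); save("t8",cv2.resize(im[160:280,110:290],None,fx=4.4,fy=4.4,interpolation=cv2.INTER_CUBIC))
E
```

```text
down [-0.2 -0.7 -1.6] [0.5144 0.2777 0.044 ] 0.021226953293159812
rel 57.4417
(array([ 0.66157779, -0.05245882]), array([-1. , -1.1,  1. ,  1. ]), (np.float64(255.0), np.float64(168.0)), 387) 58.9
```

View pics/hy_z.png

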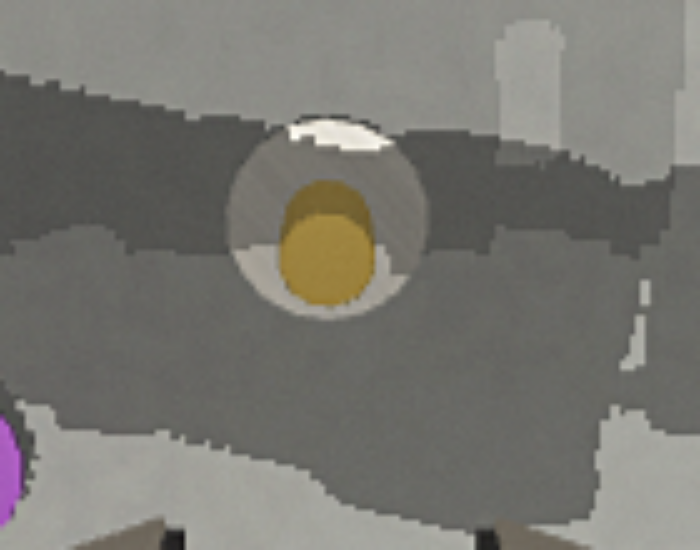

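View pics/t8.png

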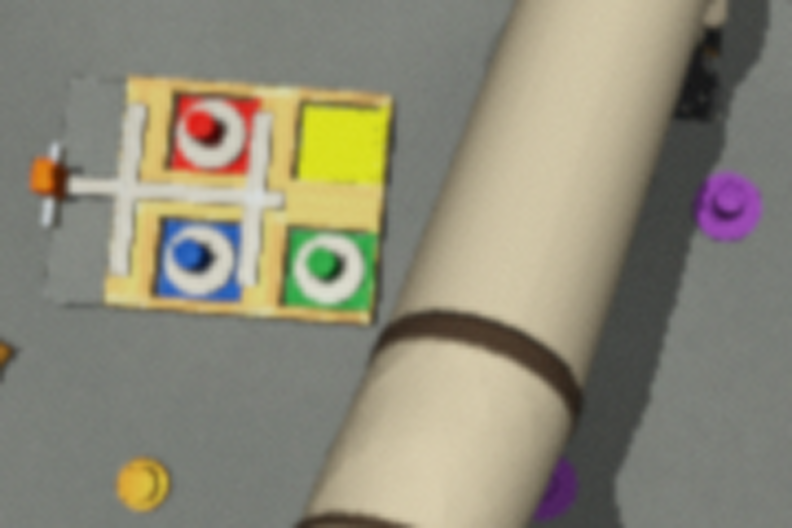

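Three heads are in their slots: red (203,128), blue (192,257) and green (323,263). Yellow is at (0.6616,-0.0525). Picking it.

```bash
python3 - <<'E'
from h import *
pick((.6616,-.0525)); carry("yellow")
E
```

```text
grip gap 0.021612544313422532 [0.2 0.3 0.4] [-0.3 -0.2  0.5]
lifted gap 0.021265576494307107 [-0.6  0.1 -2.7]
over gap 0.021174568407623887 [ 0.8 -1.4 -0.7]
held fit (array([0.60210828, 0.18143367]), array([ -1.7, -12.6,   1.7,  11. ]), (np.float64(255.0), np.float64(242.0)), 1477) [0.6015 0.1734 0.1701] 64.0333
```

View pics/car_yellow.png

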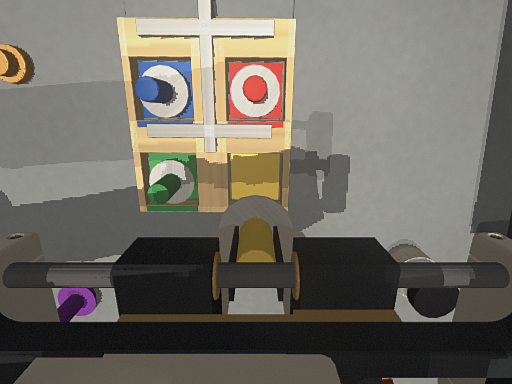

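Yellow is held upright over its own slot, with the other three seated. Placing it and viewing the rack before locking.

```bash
python3 - <<'E'
from h import *
place("yellow")
reach([.557,.256,.30],O); im,c=wrist(); save("w9",im); print(current_time_s())
for k,p in SLOT.items(): print(k,p,fit(im,c,k,p,.012))
cv2.imwrite("pics/w9z.png",cv2.resize(im[20:230,180:340,::-1],None,fx=4,fy=2.8))
np.save("c9.npy",np.array(c,dtype=object))
im,_=fixed("scene");save("s9",cv2.resize(im[100:270,120:350],None,fx=3.4,fy=3.4,interpolation=cv2.INTER_CUBIC))
E
```

```text
down [ 0.1  0.  -2.6] [0.6007 0.1766 0.044 ] 0.021103478355211994
rel 67.6917
68.4167
blue (0.5142, 0.2778) (array([0.51343153, 0.27609273]), array([-2.5, -2.9,  2.7,  2.7]), (np.float64(225.0), np.float64(152.0)), 102)
red (0.6079, 0.2705) (array([0.60859538, 0.27004539]), array([-0.8, -0.8,  0.8,  0.7]), (np.float64(290.0), np.float64(152.0)), 238)
green (0.5068, 0.1841) (array([0.51462245, 0.17142935]), array([ 4.7, -5.1, -5.2,  4.7]), (np.float64(229.0), np.float64(220.0)), 183)
yellow (0.6005, 0.1767) (array([0.59672863, 0.17327932]), array([ 9. ,  1.2, -8.1, -1.3]), (np.float64(287.0), np.float64(216.0)), 397)
```

View pics/w9z.png

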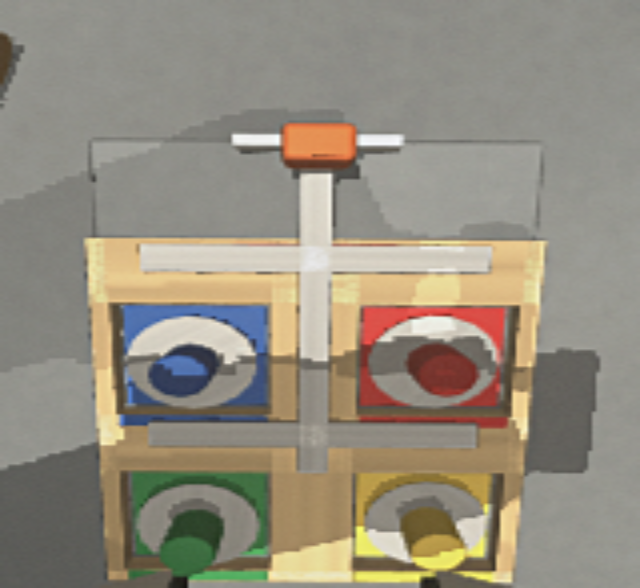

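View pics/s9.png

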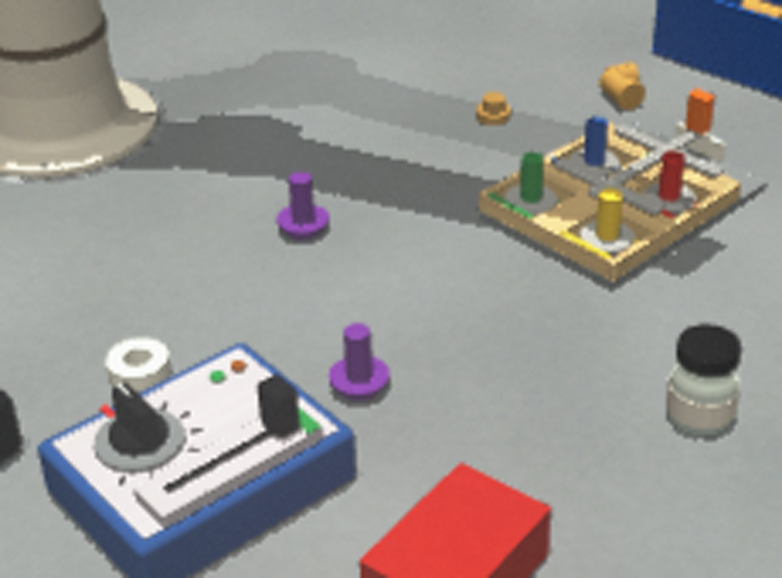

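All four heads stand centred in their slots, clear of the tines. Closing the lock bar.

```bash
python3 - <<'E'
from h import *
c=tuple(np.load("c9.npy",allow_pickle=True)); print("grip",onz(c,320/4+179.5,143/2.8+19.5,.08))
u=-np.array([.0785,.9969,0]); p=np.array([.5705,.3820,.052])
gripper_to(.06)
reach(p+[0,0,.09],O); move_linear(p,speed=.08); print(current_force().round(1))
gripper_to(0.); f0=current_force(); print("gap",current_finger_gap(),f0.round(1))
for s in (.01,.02,.026,.03,.034,.038,.042):
    move_linear(p+u*s,speed=.05); f=current_force()-f0; print(round(s,3),f.round(1),(current_ee_pos()-p)[:2].round(4))
    if s>.015 and f@u<-15: break
gripper_to(.06); q=current_ee_pos(); move_linear([q[0],q[1],.18],speed=.15)
reach([.557,.256,.30],O); im,c=wrist(); save("w10",im); print(current_time_s())
cv2.imwrite("pics/w10z.png",cv2.resize(im[20:230,180:340,::-1],None,fx=4,fy=2.8))
reach([.40,.45,.30],O)
im,_=fixed("top"); save("t10",im); save("t10z",cv2.resize(im[165:245,115:275],None,fx=5,fy=5,interpolation=cv2.INTER_CUBIC)); save("t10c",cv2.resize(im[175:245,285:370],None,fx=6,fy=6,interpolation=cv2.INTER_CUBIC))
E
```

```text
grip [0.57143415 0.37933111 0.08      ]
[ 0.3 -0.5 -0.1]
gap 0.023986070389249964 [ 2.9  0.8 -1.9]
0.01 [ 0.  -3.   2.6] [-0.0002 -0.0113]
0.02 [ 0.9 -2.5 -0.2] [-0.0011 -0.0207]
0.026 [ 1.6 -3.4 -1. ] [-0.0016 -0.0262]
0.03 [ 2.  -2.  -1.5] [-0.0019 -0.0297]
0.034 [ 5.3  5.7 -5.7] [-0.0019 -0.0299]
0.038 [  7.4  12.1 -10.3] [-0.002  -0.0301]
0.042 [ 10.5  17.7 -13.6] [-0.002  -0.0305]
76.2833
```

View pics/w10z.png

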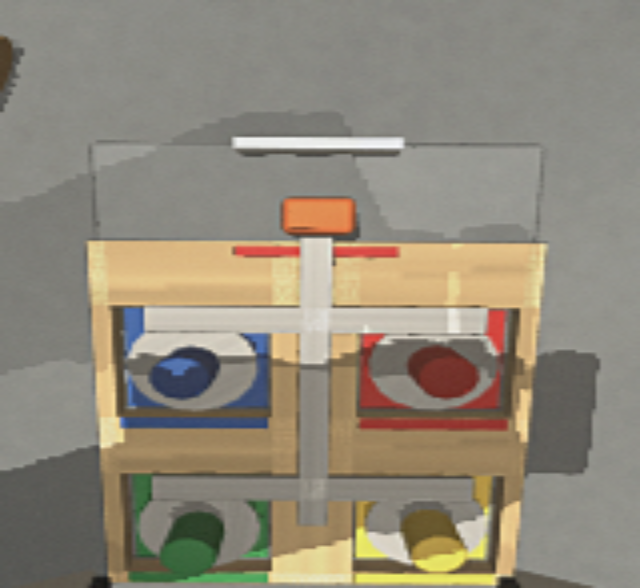

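View pics/t10.png

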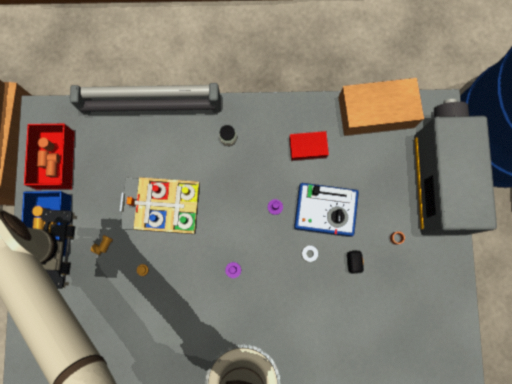

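View pics/t10c.png

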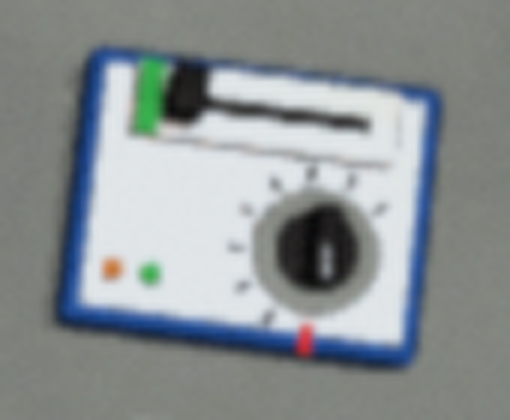

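Lock bar is back at its red-stripe stop, with the tines over the rims. All bystanders are where they were. One last close look at the dial before handing in, since its pointer angle is worth a check.

```bash
python3 - <<'E'
from h import *
reach([.51,-.36,.22],[-90,0,-98.35]); im,c=wrist(); save("w11",im); print(current_time_s(),proj(c,(.51,-.3045,.094)))
np.save("c11.npy",np.array(c,dtype=object))
u,v=[int(x) for x in proj(c,(.51,-.3045,.08))]; print(u,v)
z=cv2.resize(im[max(0,v-70):v+70,u-60:u+120],None,fx=4.2,fy=4.2,interpolation=cv2.INTER_CUBIC); save("w11z",z)
E
```

```text
80.2583 (np.float64(246.66285911296742), np.float64(135.60260036689778))
247 134
```

View pics/w11z.png

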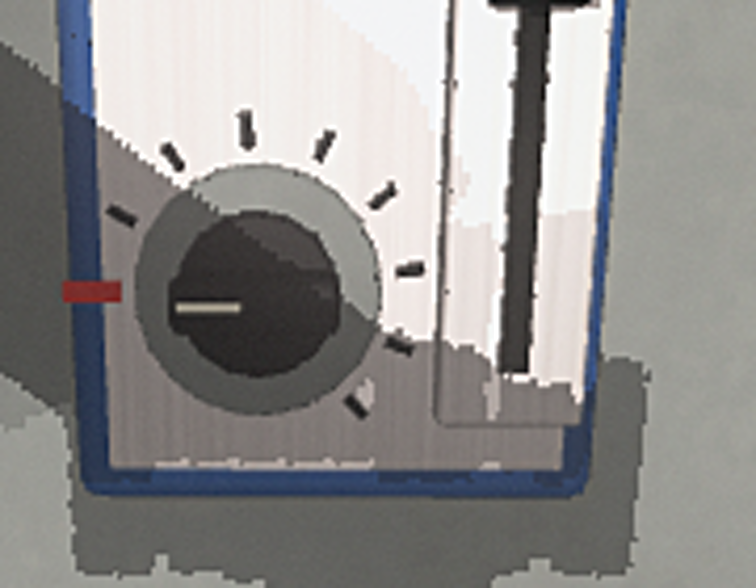

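The pointer line (175,308)–(240,307) is parallel to the console's -y edge and points at the red mark, so the dial is off. Handing in.

```bash
python3 - <<'E'
from h import *
print(current_force().round(1),current_finger_gap()); job_done(); print(current_time_s())
E
```

```text
[ 0.5 -0.4  0.5] 0.05973137451856901
the job is handed in; nothing more can be done
the job is handed in; nothing more can be done
```

The job is handed in at about 80 s of robot time, with everything in the task done; `job_done()` gave no verdict.

**What I did, in order**
1. I turned the dial about 72° anticlockwise to its off stop.
2. I slid the size selector to its green-end stop.
3. I opened the lock bar fully and placed the red, green, blue and yellow heads in their own slots. Green had been knocked about 4 cm aside on the way, so I measured it again before picking it up.
4. I slid the lock bar back to its red-stripe stop.

**Last checks**
- **Dial:** it met the stop with 0.5 N m against the turn. In the last close view the pointer lies parallel to the console edge, aimed at the red mark.
- **Size slide:** it met its stop at 19 N, and the final picture shows the block at the green band.
- **Lock bar:** it met its stop at about 18 N, with the tines over the head rims beside the red stripe.
- **Heads and bystanders:** all four heads stand upright in their slots. By eye, no bystander moved between the first and last top views.
- **At hand-in:** the gripper was open, clear of everything, and reading no contact force.

**Checks that disagreed or failed**
- An earlier, coarser reading put the dial pointer about 4° past off, which the stop rules out. The later close view settled it.
- My automatic position fits were thrown off by colour confusion: by shadows on the green head while it was on the bench, and by the green and yellow floor pads in the slots. I located green by hand and judged all four seated heads by eye.

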